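Work the tube sampler's slide knob, then hold its index plunger out of the carousel

TASK

On the tube sampler, work the sampling slide: pull the slide knob on the upright head straight out to its stop, then push it fully home again. Then pull the sprung index plunger at the front of the carousel fully up, so that its pin is clear of the seat hole and the carousel swings round by its own spring to its other stop; do not touch the carousel or its tubes with the robot, and leave the things standing around where they are. Finish while still holding the plunger fully up: do not let go of it.

Things in the scene. Friction and masses are not known exactly. Their poses are not given: they have to be found in the camera images.
- sampler: tube sampler, fixed; origin under the centre of its grey base plate (190 x 250 x 10 mm), front = its -x (robot side), y left, z up. In its frame, mm: white head column x 0 to 60, y 69 to 121, 146 high, detent button on top to 164, arm (top z 140) at x 17 to 43 from it to y -15; carousel with tubes behind, axis x 30, y -50; aluminium plunger bracket x -83 to -19, y -61 to -39, 72 high
- slide_knob (a joint): slide of the knob on the head column, m: 0 fully home, 0.040 fully out at its stop; moves level along the sampler's -x. A detent draws it to the nearer end: up to about 5 N to bring it to the middle, past 0.020 it snaps on by itself; it stays at either end
- slide_grip (a point): centre of the slide knob's head: black, round, diameter 26, 24 mm long, axis level along the sampler's x, 110 mm above the worktop; moves with the knob. Home, 34 mm lie between head and column: a 10 mm stem and, on the column, a 20 mm bush 11 mm long
- plunger (a joint): lift of the index plunger, m: 0 down in its seat, 0.018 fully up at its stop; the pin leaves the seat hole at about 0.010. A spring pulls it down with 5 N at the bottom and 12 N at the top, so it drops back when let go
- plunger_grip (a point): middle of the index plunger's upright round black knob, 96 mm above the worktop when down; moves with it. Knob: diameter 23 with a 28 mm lip at the top, from 16 mm below this point to 12 mm above. Under it an 18 mm steel bush on the bracket. Tubes stand behind, 40 mm and more towards the sampler's +x; both its y sides are free for fingers
- carousel (a joint): turn of the carousel about its upright axis, rad: 0 locked by the index pin, 0.524 at its other stop; a weak spring turns it counter-clockwise seen from above, within about 1 s, once the pin is out of the seat hole
- carousel_hub (a point): top of the steel hub at the carousel's axis, 80 mm above the worktop; the grey disc round it has a diameter of 148 mm, its top is 40 mm above the worktop, and six capped tubes, diameter 17 mm, stand in it 50 mm from the axis
- clay_tray: flat white tray with a grey clay strip, 28 x 90 x 10 mm, lying on the sampler's base plate; leave it alone
- bench_timer: small white bench timer, 30 x 80 x 56 mm, beside the sampler; leave it alone
- marker: black and white marker pen, 135 mm long, lying in front of the sampler; leave it alone
- vial: clear vial with a screw cap, diameter 30, 86 mm tall, beside the sampler; leave it alone
- petri_dish: flat round culture dish, diameter 72, 15 mm tall, beside the sampler; leave it alone
- tally: hand tally counter, 77 x 48 x 25 mm, beside the sampler; leave it alone

How it is judged:
On the way, in this order (a step that is already met when the one before it is completed fails the run):
1. the slide knob is fully out, the carousel still locked (value of joint slide_knob above 0.036 m and value of joint carousel below 0.1 rad), for 0.1 s.
2. the slide knob is fully home again, the carousel still locked (value of joint slide_knob below 0.003 m and value of joint carousel below 0.1 rad), for 0.2 s.
3. the plunger is pulled fully up by the fingers (value of joint plunger above 0.015 m and contact force between the fingers and plunger above 1 N), for 0.2 s.
At the end, for the whole second after the job is handed in: the slide knob is home (within 3 mm), the carousel has swung to its other stop (0.49 rad or more), and the fingers still hold the plunger at least 15 mm of its 18 mm up (all of step 3 and value of joint slide_knob below 0.003 m and value of joint carousel above 0.49 rad); the arm keeps its last pose, push and grip.
It fails at once if the robot pushes on the carousel or its tubes (over 2 N) (contact force between any of the arm, the fingers and carousel above 2 N).
It fails at once if a thing standing around is moved by more than 30 mm (distance of any of clay_tray, bench_timer, marker, vial, petri_dish, tally from where it was at the start of the episode above 0.03 m).
It also fails if it takes over 48 s, if anything falls off the work surface, if the arm or the gripper's body presses on something with over 40 N, if the wrist force passes 120 N, or if a joint passes its speed limit or range.

ROBOT

A 7-joint arm with a two-finger parallel gripper is mounted at the origin on a cart in front of the work surface, level with it; the furniture and walls round the work are solid. World frame = base frame: x ahead of the robot, y to its left, z up, the work surface at z = 0. Lengths are in m, angles in rad, forces in N, time in s.
With the tool pointing down it reaches from about 0.4 to 0.85 m from the base axis. Payload 4.4 kg.
Tool frame: the origin (TCP) lies midway between the tips of the shut fingers; the grasp point (between the pads) lies 19 mm behind it (manip.grip_point_offset is the distance from the TCP to the grasp point, in m); z points along the fingers, y is the line along which they close (so a half turn about z gives the same grasp; the last joint's range is limited). The gripper opens to 94 mm and grips with 3 to 60 N. Pads are 16 mm wide; open, the fingers measure 119 mm over their backs; the gripper's body (75 mm by 177 mm) begins 78 mm behind the grasp point.
Start: joints at [1.27, 0.628, 0.038, 1.517, -0.027, 0.996, -0.02], TCP at [0.151, -0.632, 0.205] pointing down, gripper open.
Joint ranges: [-3.06, 3.06], [-0.37, 2.12], [-1.25, 1.32], [0.18, 2.47], [-1.1, 4.24], [0.23, 1.98], [-2.94, 2.94]. Speed limits (rad/s): [2.57, 2.57, 3.14, 3.14, 3.14, 3.14, 3.14].

INTERFACE

Orientations are given as a unit quaternion [x, y, z, w].
In Python, from bench import manip gives the robot as it stands. The module is installed in compiled form; this text tells all that it offers.
- The arm moves only by the shell command python3 -m creep 'ROWS' [FORCE]. ROWS is JSON, a list that holds one entry, the list of rows, each a list of 7 numbers: the shift along the tool's x, y, z in m, then the turn, a rotation vector about the tool's x, y, z in degrees, then the finger opening in m, from 0 to 0.094. In form: [[[tx, ty, tz, ax, ay, az, gripper], ...]]. A call has 1 to 20 rows; each row shifts and turns the commanded pose from where the row before left it, along the tool's axes as they then stand; what a row does not reach is not made up. A row lasts 1/10 s, in which the tool goes at most 50 mm and 8.59 degrees, less where a joint would pass 70% of its speed; a pose out of reach is approached as far as the arm can. A call with a gripper value outside its range is refused whole. The fingers move at their own pace and stop on an object; FORCE is the grip in N (left out, the last holds). Time passes only in rows, so rows that do not move let the fingers close. It gives the time, the measured TCP pose, the force, the opening and the grip force at its end, in the units of the state.
- manip.get_obs(): the state, without advancing time (a new reading comes with each control period).
- manip.snapshot(name): name is "side" or "top" or "wrist"; returns a dict with "color" (420x560x3 uint8, blue, green, red), "fovy" (degrees; the focal length in pixels is half the picture's height over the tangent of half this angle, whatever the lens; pixels are square), "cx", "cy" (the principal point, pixels), "distortion" ([k1, k2, p1, p2, k3] as OpenCV has them; the pictures are not rectified), "R" (3x3) and "t" (3): a world point X has camera coordinates R X + t. Camera axes: x right, y down, z forward; pixel columns grow to the right and rows downward; lengths in m; the calibration is good to about 2 mm. A picture is of the moment at which its call begins. There is no depth.
- manip.finish_job(): hands the job in; it is judged then, once.
Trained networks look in a picture, given as the dict that the camera call returned (one of the last four; its "shot" number tells which), for a name from the list of things; names that differ only in an ending like _2 or _b are one class to them, and where a whole thing is asked for, a point or a joint stands for the part that bears it (a point fixed in the world has none). Each returns a list of dicts, best first, with "p" (0 to 1); they miss things now and then, are a little off and sometimes report something else, mostly with a low value. They report only what shows in the picture. A call takes as long as a camera call.
- manip.masks_of(target, picture): "mask" (420x560 bool, what is visible of it).
- manip.mark_of(target, picture): "centre" ([x, y, z] in m, in the coordinates of the camera as it stood for that picture, good to about 4 mm: a listed point, or the origin of a listed thing).
The state is a dict: "time": time; "joint_positions": joint angles; "joint_vel": joint speeds; "joint_torque": joint torques, N m; "ee_pos": TCP position; "tcp_rot": TCP orientation; "wrist_force": force on the tool from outside, world axes, zero at the start; "moment": the same for the moment, N m; "gripper_width": opening from 0.0 (shut) to 1.0 (fully open); "gripper_force": force on a finger pad.
Only numpy, scipy, OpenCV 4.12 (cv2) and the standard library are available. Lean on these libraries where they do the work, as an engineer would, in place of code of your own. Each camera call takes 0.05 s, during which the arm holds its last target. There are 200 camera calls.

## Working session

There is one attempt and no reset: what is moved stays moved. The work goes in short steps, Python scripts to look and compute and a shell command to move; the robot and the scene stay as the last step left them, time stands still between calls to the robot, and variables do not carry over. Pictures are saved under pics/ and viewed, at most 10 in all, crops included, and the job is handed in when it is done.

```bash
mkdir -p pics
cat > h.py <<'E'
import numpy as np, cv2
from bench import manip
from scipy.spatial.transform import Rotation as Ro
def world(pic,c): return np.array(pic["R"]).T@(np.array(c)-np.array(pic["t"]))
def marks(pic,names):
    for n in names:
        r=manip.mark_of(n,pic)
        for d in r[:2]: print(n,round(d["p"],2),np.round(world(pic,d["centre"]),4))
E
python3 - <<'E'
from h import *
o=manip.get_obs();print({k:np.round(v,3) for k,v in o.items()},manip.grip_point_offset)
for c in ["side","top"]:
    p=manip.snapshot(c);cv2.imwrite(f"pics/{c}0.png",p["color"]);print(c,np.round(-np.array(p["R"]).T@p["t"],3))
    marks(p,["sampler","slide_grip","plunger_grip","carousel_hub","clay_tray","bench_timer","marker","vial","petri_dish","tally"])
E
```

```text
{'time': np.float64(0.0), 'joint_positions': array([ 1.27 ,  0.629,  0.038,  1.518, -0.027,  0.996, -0.02 ]), 'joint_vel': array([-0.001,  0.   , -0.001, -0.001,  0.   ,  0.   , -0.001]), 'joint_torque': array([-1.0000e-03, -5.4974e+01,  1.1430e+00, -1.8664e+01, -5.2000e-02,
        2.4000e-02,  0.0000e+00]), 'ee_pos': array([ 0.151, -0.632,  0.205]), 'tcp_rot': array([ 0.993,  0.117, -0.   , -0.001]), 'wrist_force': array([1.136, 0.042, 0.643]), 'moment': array([ 0.006, -0.004, -0.078]), 'gripper_force': np.float64(0.0), 'gripper_width': np.float64(1.0)} 0.0188
side [-0.01   0.029  1.091]
sampler 0.66 [0.5917 0.0617 0.0026]
sampler 0.16 [ 0.6719 -0.1231  0.0017]
slide_grip 0.72 [0.5392 0.155  0.1095]
plunger_grip 0.53 [0.5618 0.0062 0.0946]
clay_tray 0.97 [0.527  0.1202 0.0099]
bench_timer 0.89 [ 0.5487 -0.1083  0.0026]
bench_timer 0.75 [ 0.6223  0.2556 -0.0007]
marker 0.58 [0.4412 0.0886 0.0022]
marker 0.42 [0.5377 0.2547 0.0032]
vial 0.9 [0.6263 0.2553 0.0011]
petri_dish 0.85 [0.539  0.2586 0.0051]
tally 0.62 [ 0.6721 -0.1252  0.0022]
top [0.526 0.09  1.009]
sampler 0.87 [5.952e-01 5.640e-02 2.000e-04]
slide_grip 0.73 [0.5384 0.1559 0.1094]
plunger_grip 0.63 [0.5585 0.0155 0.0934]
carousel_hub 0.64 [0.6233 0.0175 0.0823]
clay_tray 0.64 [0.5243 0.1196 0.0098]
bench_timer 0.65 [ 0.547  -0.1046  0.0013]
marker 0.79 [ 0.4402  0.0915 -0.0011]
vial 0.54 [0.6256 0.253  0.0021]
petri_dish 0.83 [0.5426 0.2549 0.0027]
tally 0.84 [ 6.688e-01 -1.233e-01  5.000e-04]
tally 0.2 [ 0.5949  0.0555 -0.0008]
```

View pics/side0.png

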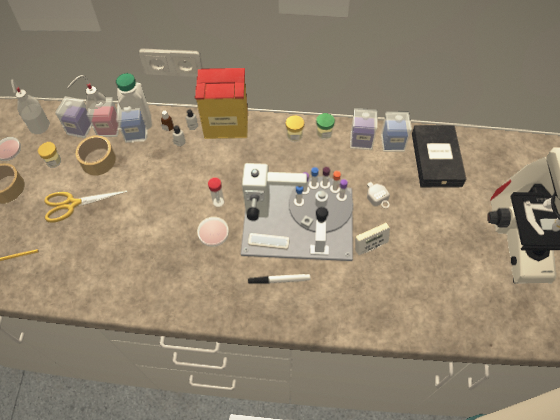

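View pics/top0.png

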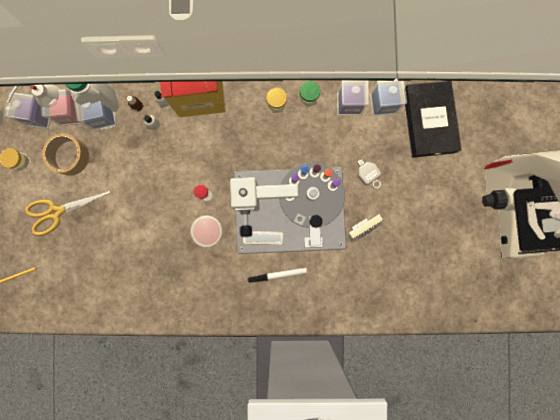

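The side view shows the slide knob at (253,212), the plunger at (321,214) and the clay tray in front of the head. The top view agrees: slide knob (246,231), plunger (316,221), plate nearly square to the world. Next I'll measure the yaw.

Run:
```python
from h import *
p=manip.snapshot("top");img=p["color"]
H=img.shape[0];f=H/2/np.tan(np.radians(p["fovy"])/2);K=np.array([[f,0,p["cx"]],[0,f,p["cy"]],[0,0,1.]])
D=np.array(p["distortion"]);R=np.array(p["R"]);t=np.array(p["t"])
# rectify plane z=0.010 to metric map: 2 px/mm, x 0.45..0.72 , y -0.10..0.22
xs=np.arange(.72,.45,-.0005);ys=np.arange(.22,-.10,-.0005)
Y,X=np.meshgrid(ys,xs);P=np.stack([X,Y,np.full_like(X,.01)],-1).reshape(-1,3)
uv=cv2.projectPoints(P,cv2.Rodrigues(R)[0],t,K,D)[0].reshape(*X.shape,2).astype(np.float32)
w=cv2.remap(img,uv[...,0],uv[...,1],cv2.INTER_CUBIC)
cv2.imwrite("pics/rect.png",w)
m=manip.masks_of("sampler",p)[0];mm=cv2.remap(m["mask"].astype(np.uint8)*255,uv[...,0],uv[...,1],cv2.INTER_LINEAR)
print(m["p"],w.shape)
c=max(cv2.findContours((mm>127).astype(np.uint8),0,2)[0],key=cv2.contourArea)
r=cv2.minAreaRect(c);print(r,"center",.72-r[0][1]*.0005,.22-r[0][0]*.0005)
# hub fit lines on left part bottom edges: model fit from marks over several pictures
S=np.array([[0,0],[-46,95],[30,-50]])/1e3
acc=[]
for cam in ["top","side"]*3:
    q=manip.snapshot(cam);row=[]
    for n in ["sampler","slide_grip","carousel_hub","plunger_grip"]:
        d=manip.mark_of(n,q);row.append(world(q,d[0]["centre"]) if d and d[0]["p"]>.4 else [np.nan]*3)
    acc.append(row)
acc=np.array(acc);print(np.round(acc,4).tolist());M=np.nanmean(acc,0);print(np.round(M,4))
a=S-S.mean(0);b=M[:3,:2]-M[:3,:2].mean(0)
print("yaw",np.degrees(np.arctan2((a[:,0]*b[:,1]-a[:,1]*b[:,0]).sum(),(a*b).sum())))
```

```text
0.6 (540, 640, 3)
((308.54559326171875, 249.53695678710938), (415.45355224609375, 539.0845947265625), 87.57194519042969) center 0.5952315216064453 0.06572720336914062
[[[0.5945, 0.0553, -0.0004], [0.5405, 0.1593, 0.1086], [0.6227, 0.0149, 0.0801], [0.5577, 0.0132, 0.0946]], [[0.5931, 0.0595, 0.0008], [0.4401, 0.0882, -0.0007], [0.6226, 0.0109, 0.0801], [0.5612, 0.005, 0.0926]], [[0.5944, 0.0534, -0.0006], [0.5424, 0.1566, 0.107], [0.672, -0.1211, 0.0003], [0.5566, 0.013, 0.0922]], [[0.5937, 0.0606, 0.0003], [0.5425, 0.1547, 0.1119], [0.6202, 0.0121, 0.0798], [0.5603, 0.0064, 0.0933]], [[0.5937, 0.0583, 0.0011], [0.5391, 0.156, 0.1067], [0.6221, 0.0126, 0.0822], [0.5577, 0.0145, 0.095]], [[0.5928, 0.061, 0.0032], [0.5382, 0.1542, 0.111], [0.6236, 0.0125, 0.081], [0.5594, 0.0064, 0.0945]]]
[[ 0.5937  0.058   0.0007]
 [ 0.5238  0.1448  0.0907]
 [ 0.6305 -0.0097  0.0672]
 [ 0.5588  0.0098  0.0937]]
yaw 7.590111046352429
```

View pics/rect.png

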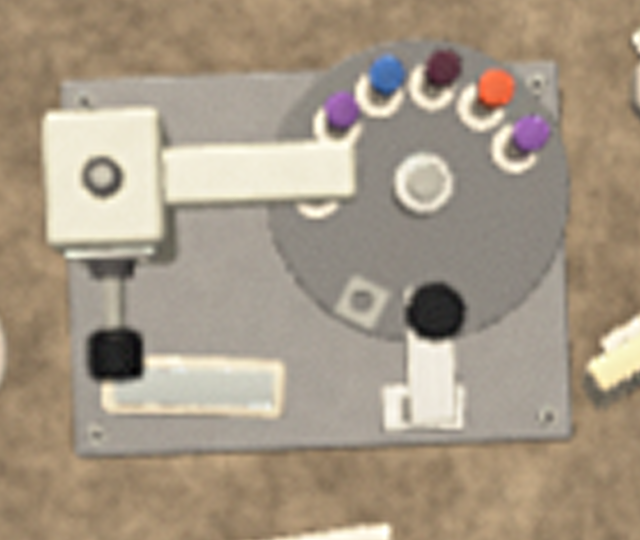

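The rectified picture gives plate corners (62,80), (78,455), (572,437) and (556,62). That puts the sampler yaw at about +2.2° and its centre at (0.591, 0.0615). It also puts the slide knob at about (0.541, 0.155) and the plunger at (0.559, 0.010), and both agree with the marks.

```bash
python3 -m creep '[[[0,0,-0.035,0,0,5.6,0.06],[0,0,-0.035,0,0,5.6,0.06],[0.023,-0.043,0,0,0,0,0.06],[0.023,-0.043,0,0,0,0,0.06],[0.023,-0.043,0,0,0,0,0.06],[0.023,-0.043,0,0,0,0,0.06],[0.023,-0.043,0,0,0,0,0.06],[0.023,-0.043,0,0,0,0,0.06],[0.023,-0.043,0,0,0,0,0.06],[0.023,-0.043,0,0,0,0,0.06],[0.023,-0.043,0,0,0,0,0.06],[0.023,-0.043,0,0,0,0,0.06],[0.023,-0.043,0,0,0,0,0.06],[0.023,-0.043,0,0,0,0,0.06],[0.023,-0.043,0,0,0,0,0.06],[0.023,-0.043,0,0,0,0,0.06],[0.023,-0.043,0,0,0,0,0.06],[0.023,-0.043,0,0,0,0,0.06],[0.023,-0.043,0,0,0,0,0.06],[0,0,0,0,0,0,0.06]]]' 30
cat > st.py <<'E'
from h import *
def st():
    o=manip.get_obs();r=Ro.from_quat(o["tcp_rot"]);M=r.as_matrix();e=np.array(o["ee_pos"])
    print("t",round(o["time"],2),"tcp",np.round(e,4),"yaw",np.degrees(np.arctan2(M[1,0],M[0,0])).round(2),"z",np.round(M[:,2],3),"F",np.round(o["wrist_force"],1),"gf",round(o["gripper_force"],1),"w",round(o["gripper_width"]*94,1))
    return e,M
if __name__=="__main__":
    e,M=st()
    for n,T in [("slide",[.541,.1548,.091]),("plunger",[.559,.010,.077])]: print(n,"tool delta",np.round(M.T@(np.array(T)-e),4))
E
python3 st.py
python3 - <<'E'
from h import *
p=manip.snapshot("wrist");cv2.imwrite("pics/w1.png",p["color"])
marks(p,["slide_grip","plunger_grip","carousel_hub","sampler"])
E
```

```text
time: 4.7
ee_pos: [0.5149, 0.1215, 0.2755]
tcp_rot: [1.0, 0.024, 0.001, -0.003]
wrist_force: [-0.0, -0.2, -0.4]
gripper_width: 0.642
gripper_force: 0.0
t 4.7 tcp [0.5149 0.1215 0.2755] yaw 2.8 z [ 0.002  0.005 -1.   ] F [-0.  -0.2 -0.4] gf 0.0 w 60.3
slide tool delta [ 0.0273 -0.031   0.1847]
plunger tool delta [0.0382 0.1146 0.198 ]
slide_grip 0.87 [0.5377 0.155  0.1133]
carousel_hub 0.59 [0.6287 0.0158 0.0807]
sampler 0.76 [ 0.5889  0.0621 -0.0022]
```

View pics/w1.png

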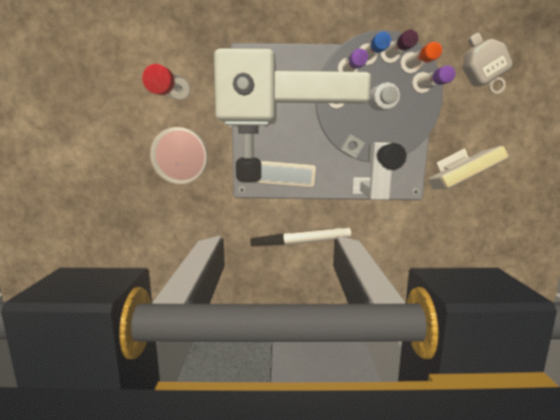

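The wrist view shows the slide knob at (248,169) and the plunger at (391,156). The marks agree with the plan, so I'll go down onto the slide knob and grip.

```bash
python3 -m creep '[[[0.026,-0.031,0.01,0,0,0.6,0.06],[0,0,0.045,0,0,0,0.06],[0,0,0.045,0,0,0,0.06],[0,0,0.04,0,0,0,0.06],[0,0,0.025,0,0,0,0.06],[0,0,0.02,0,0,0,0.06],[0,0,0,0,0,0,0.06],[0,0,0,0,0,0,0.06]]]' 30
python3 st.py
python3 - <<'E'
from h import *
p=manip.snapshot("top");c=p["color"][130:280,200:400];cv2.imwrite("pics/t2.png",cv2.resize(c,None,fx=4,fy=4,interpolation=2))
E
```

```text
time: 5.75
ee_pos: [0.5383, 0.1444, 0.0911]
tcp_rot: [1.0, 0.014, 0.0, 0.0]
wrist_force: [0.5, -0.1, 0.5]
gripper_width: 0.634
gripper_force: 0.0
t 5.75 tcp [0.5383 0.1444 0.0911] yaw 1.55 z [ 0. -0. -1.] F [ 0.5 -0.1  0.5] gf 0.0 w 59.6
slide tool delta [ 0.003  -0.0103  0.0001]
plunger tool delta [0.0171 0.135  0.0141]
```

View pics/t2.png

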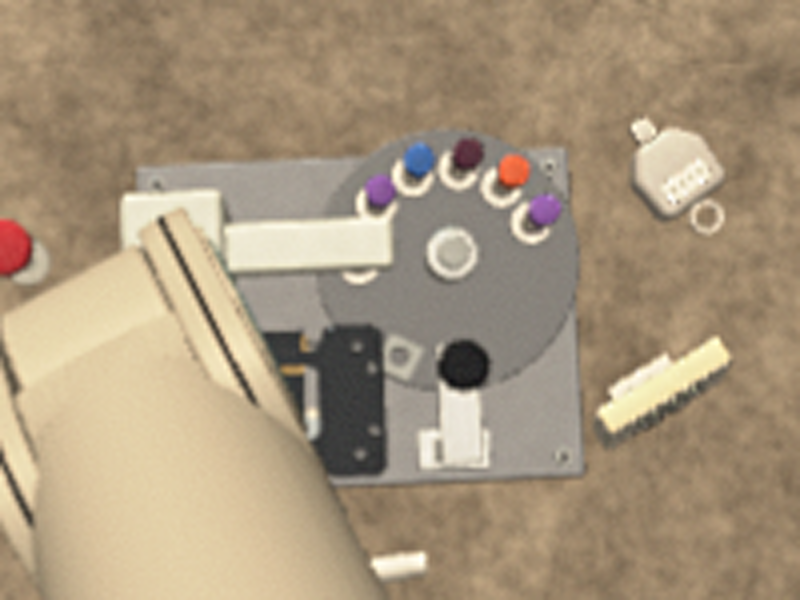

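The arm hides the knob in this view. The TCP is 10 mm to the right of the target, because the earlier reading was taken while the arm was still moving. I'll correct that and close.

```bash
python3 -m creep '[[[0.002,-0.010,0,0,0,-0.6,0.06],[0,0,0,0,0,0,0.06],[0,0,0,0,0,0,0.0],[0,0,0,0,0,0,0.0],[0,0,0,0,0,0,0.0],[0,0,0,0,0,0,0.0],[0,0,0,0,0,0,0.0]]]' 30
python3 st.py
```

```text
time: 6.5
ee_pos: [0.5396, 0.1541, 0.0904]
tcp_rot: [1.0, 0.019, -0.0, 0.001]
wrist_force: [-1.4, 0.4, 2.2]
gripper_width: 0.264
gripper_force: 30.0
t 6.5 tcp [0.5396 0.1541 0.0904] yaw 2.22 z [-0.    -0.002 -1.   ] F [-1.4  0.4  2.2] gf 30.0 w 24.8
slide tool delta [ 0.0014 -0.0006 -0.0006]
plunger tool delta [0.0138 0.1447 0.0137]
```

```bash
python3 -m creep '[[[-0.005,0,0,0,0,0,0],[-0.008,0,0,0,0,0,0],[-0.008,0,0,0,0,0,0],[-0.008,0,0,0,0,0,0],[-0.007,0,0,0,0,0,0],[-0.005,0,0,0,0,0,0],[0,0,0,0,0,0,0],[0,0,0,0,0,0,0],[0,0,0,0,0,0,0]]]' 35
python3 st.py
python3 - <<'E'
from h import *
for c in ["wrist","side"]:
    p=manip.snapshot(c);cv2.imwrite(f"pics/{c}3.png",p["color"]);marks(p,["slide_grip"])
E
```

```text
time: 7.4
ee_pos: [0.4996, 0.1528, 0.0905]
tcp_rot: [1.0, 0.019, 0.001, 0.001]
wrist_force: [3.3, -4.9, -1.9]
gripper_width: 0.264
gripper_force: 35.0
t 7.4 tcp [0.4996 0.1528 0.0905] yaw 2.2 z [ 0.002 -0.001 -1.   ] F [ 3.3 -4.9 -1.9] gf 35.0 w 24.8
slide tool delta [ 0.0414 -0.0004 -0.0004]
plunger tool delta [0.0538 0.1449 0.0138]
slide_grip 0.79 [0.4988 0.1547 0.117 ]
slide_grip 0.19 [0.5303 0.1239 0.0125]
```

View pics/wrist3.png

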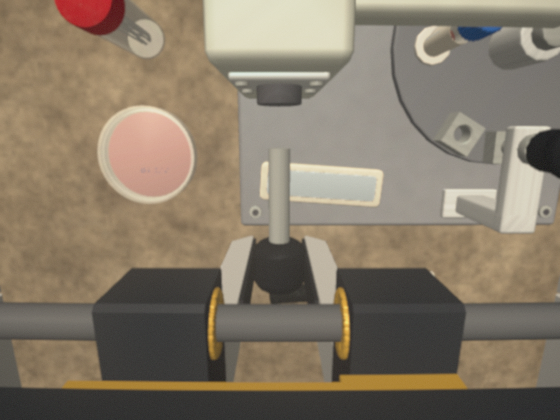

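The wrist view shows the knob held at (280,262) and the stem well clear of the bush at (279,95), so the slide is out about 40 mm. Now I'll push it home.

```bash
python3 -m creep '[[[0.005,0,0,0,0,0,0],[0.008,0,0,0,0,0,0],[0.008,0,0,0,0,0,0],[0.008,0,0,0,0,0,0],[0.007,0,0,0,0,0,0],[0.005,0,0,0,0,0,0],[0.002,0,0,0,0,0,0],[0,0,0,0,0,0,0],[0,0,0,0,0,0,0],[0,0,0,0,0,0,0]]]' 35
python3 st.py
```

```text
time: 8.6
ee_pos: [0.5396, 0.1543, 0.0903]
tcp_rot: [1.0, 0.02, -0.002, 0.001]
wrist_force: [-2.4, -5.7, 3.7]
gripper_width: 0.262
gripper_force: 35.0
t 8.6 tcp [0.5396 0.1543 0.0903] yaw 2.23 z [-0.004 -0.002 -1.   ] F [-2.4 -5.7  3.7] gf 35.0 w 24.6
slide tool delta [ 0.0014 -0.0004 -0.0007]
plunger tool delta [0.0138 0.1449 0.0136]
```

```bash
python3 -m creep '[[[-0.001,0,0,0,0,0,0.06],[0,0,0,0,0,0,0.06],[0,0,0,0,0,0,0.06],[0,0,-0.03,0,0,0,0.06],[0,0,-0.045,0,0,0,0.06],[0.004,0.04,0,0,0,0,0.055],[0.005,0.045,0,0,0,0,0.05],[0.005,0.045,0,0,0,0,0.05],[0,0.015,0,0,0,0,0.05],[0,0,0,0,0,0,0.05],[0,0,0,0,0,0,0.05],[0,0,0,0,0,0,0.05]]]'
python3 st.py
python3 - <<'E'
from h import *
for c in ["wrist","top","side"]:
    p=manip.snapshot(c);cv2.imwrite(f"pics/{c}4.png",p["color"]);print(c);marks(p,["slide_grip","plunger_grip","carousel_hub"])
E
```

```text
time: 9.8
ee_pos: [0.5602, 0.0145, 0.1655]
tcp_rot: [1.0, 0.022, 0.0, -0.001]
wrist_force: [-0.0, 0.5, -0.1]
gripper_width: 0.532
gripper_force: 0.0
t 9.8 tcp [0.5602 0.0145 0.1655] yaw 2.47 z [-0.     0.002 -1.   ] F [-0.   0.5 -0.1] gf 0.0 w 50.0
slide tool delta [-0.0132 -0.1409  0.0747]
plunger tool delta [-0.0014  0.0046  0.0885]
wrist
slide_grip 0.63 [0.5377 0.153  0.1078]
plunger_grip 0.82 [0.5596 0.0106 0.0989]
carousel_hub 0.81 [0.6305 0.0165 0.0811]
top
slide_grip 0.78 [0.541  0.1578 0.1111]
plunger_grip 0.51 [ 5.957e-01  5.630e-02 -3.000e-04]
carousel_hub 0.59 [0.6207 0.0155 0.0807]
side
slide_grip 0.52 [0.5402 0.1527 0.1103]
plunger_grip 0.66 [0.5607 0.0084 0.096 ]
carousel_hub 0.7 [0.6248 0.0127 0.0814]
```

View pics/wrist4.png

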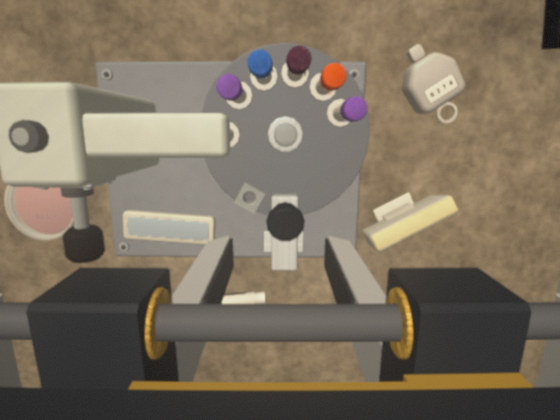

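The wrist view shows the slide knob home at (83,243). The plunger is at (285,222), midway between the fingers, and the carousel is still in place. Next I'll go down, close and lift.

```bash
python3 -m creep '[[[-0.001,0.005,0.01,0,0,0,0.05],[0,0,0.03,0,0,0,0.05],[0,0,0.03,0,0,0,0.05],[0,0,0.019,0,0,0,0.05],[0,0,0,0,0,0,0.05],[0,0,0,0,0,0,0.05],[0,0,0,0,0,0,0],[0,0,0,0,0,0,0],[0,0,0,0,0,0,0],[0,0,0,0,0,0,0],[0,0,0,0,0,0,0]]]' 45
python3 st.py
```

```text
time: 11.5
ee_pos: [0.5603, 0.0097, 0.0775]
tcp_rot: [1.0, 0.021, 0.001, -0.002]
wrist_force: [0.1, 6.2, 1.9]
gripper_width: 0.275
gripper_force: 45.0
t 11.5 tcp [0.5603 0.0097 0.0775] yaw 2.37 z [ 0.002  0.004 -1.   ] F [0.1 6.2 1.9] gf 45.0 w 25.8
slide tool delta [-0.0133 -0.1458 -0.013 ]
plunger tool delta [-0.0013 -0.0003  0.0005]
```

```bash
python3 -m creep '[[[0,0,-0.004,0,0,0,0],[0,0,-0.004,0,0,0,0],[0,0,-0.004,0,0,0,0],[0,0,-0.004,0,0,0,0],[0,0,-0.002,0,0,0,0],[0,0,-0.001,0,0,0,0],[0,0,0,0,0,0,0],[0,0,0,0,0,0,0],[0,0,0,0,0,0,0],[0,0,0,0,0,0,0],[0,0,0,0,0,0,0],[0,0,0,0,0,0,0],[0,0,0,0,0,0,0],[0,0,0,0,0,0,0],[0,0,0,0,0,0,0]]]' 45
python3 st.py
python3 - <<'E'
from h import *
for c in ["wrist","side"]:
    p=manip.snapshot(c);cv2.imwrite(f"pics/{c}5.png",p["color"]);print(c);marks(p,["slide_grip","plunger_grip"])
E
```

```text
time: 13.0
ee_pos: [0.5602, 0.0098, 0.0949]
tcp_rot: [1.0, 0.021, 0.001, -0.002]
wrist_force: [3.3, 6.1, -11.9]
gripper_width: 0.274
gripper_force: 45.0
t 13.0 tcp [0.5602 0.0098 0.0949] yaw 2.38 z [ 0.002  0.004 -1.   ] F [  3.3   6.1 -11.9] gf 45.0 w 25.8
slide tool delta [-0.0132 -0.1457  0.0045]
plunger tool delta [-0.0012 -0.0002  0.0179]
wrist
slide_grip 0.87 [0.5381 0.1523 0.1115]
slide_grip 0.17 [0.5929 0.0609 0.0008]
plunger_grip 0.97 [0.5609 0.0071 0.1135]
plunger_grip 0.6 [0.531 0.121 0.011]
side
slide_grip 0.72 [0.5393 0.1498 0.1088]
slide_grip 0.21 [0.6233 0.0094 0.0807]
plunger_grip 0.46 [0.5574 0.0072 0.1128]
```

View pics/wrist5.png

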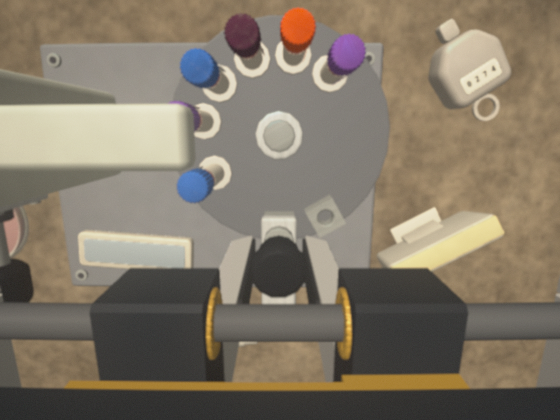

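The wrist view shows the plunger held raised at (278,265). The carousel has turned about 30°: the seat block is now at (325,215) and the tubes have moved round. The plunger is up about 17.4 mm with 12 N on the wrist. I'll wait a little longer for it to settle, then hand in.

```bash
python3 -m creep '[[[0,0,0,0,0,0,0],[0,0,0,0,0,0,0],[0,0,0,0,0,0,0],[0,0,0,0,0,0,0],[0,0,0,0,0,0,0],[0,0,0,0,0,0,0],[0,0,0,0,0,0,0],[0,0,0,0,0,0,0],[0,0,0,0,0,0,0],[0,0,0,0,0,0,0]]]' 45
python3 -c "
from st import *
st();print(manip.finish_job())"
```

```text
time: 14.3
ee_pos: [0.5602, 0.0098, 0.0949]
tcp_rot: [1.0, 0.021, 0.001, -0.002]
wrist_force: [3.1, 5.7, -11.9]
gripper_width: 0.274
gripper_force: 45.0
t 14.3 tcp [0.5602 0.0098 0.0949] yaw 2.38 z [ 0.002  0.004 -1.   ] F [  3.1   5.7 -11.9] gf 45.0 w 25.8
the job is handed in; nothing more can be done
None
```

I handed the job in at 14.3 s: slide pulled out about 40 mm and pushed home, plunger held about 17 mm up, and the carousel swung about 30° by the pictures; no verdict was returned.

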